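# Lock the tall sieve section onto the sieve stack

## Task

Take the taller of the two sieve sections from the sloped draining rack and stack it upright on the sieve stack on the vibrating table: lower its two lugs through the slots until it sits flush on the rim, then turn it clockwise (seen from above) to its stop, so that its thumb flats line up with those of the section below. Let go of it, and leave the short section on the rack and the pot and brush where they are.

Things in the scene. Friction and masses are not known exactly. Their poses are not given: they have to be found in the camera images.
- tall_section: Sieve section to fit: aluminium ring 50 mm in diameter, 52 mm high in all, wall 3.5 mm, coarse sieve plate. Origin: centre of its underside; z: its axis, to its open top. z 0-10 mm: spigot 29 mm in diameter with two lugs, at +x and -x (z 0-4.5 mm, 7 mm wide, 40 mm over both); a flat shoulder and the 50 mm body follow. Starts square on the sloping rack, its top leaning to the lip. Up to 0.16 kg.
- tall_grip (a point): Centre of the tall section between its two thumb flats, on its axis, 32 mm above its underside; axes as the section's. The flats are its +y and -y sides: parallel, 54 mm apart, 22 mm wide (x), from 13 to 49 mm above its underside. Grip it there.
- short_section: Sieve section that stays on the rack: same shape but 34 mm high in all (body 24 mm), finer plate. Origin: centre of its underside, z: its axis.
- fine_sieve: Fixed upright sieve stack on the vibrating table: flanged receiver and a fine sieve section, aluminium, 50 mm in diameter. Origin: on its axis, 51 mm above the bench, 54.5 mm below its rim. Its thumb flats are its +y and -y sides, 54 mm apart. A fitted, locked section has its x axis parallel to this x axis (either way round), so the flats line up.
- socket (a point): Centre of the stack's rim, 105.5 mm above the bench, axes as the stack's; mouth of the bayonet socket. 33 mm bore between two inward ledges, 3.5 mm thick; 43 mm bore below them, at least 12 mm deep. The gaps between ledges that let the lugs in are 40 degrees wide, centred 75 and 255 degrees counter-clockwise (from above) from +x.
- socket_floor (a point): Where the origin of the fitted section comes to lie: on the stack's axis, 10 mm below its rim. The section enters with its x axis (either way round) along the lug gaps, sinks 10 mm until its shoulder sits on the rim, then turns 75 degrees clockwise (from above), lugs under the ledges with 2 mm play, to a solid stop. It turns freely: no spring or detent.
- rack: Fixed draining rack of pale wooden slats, 262 mm wide (y), about 115 mm deep (x). Its top slopes 30 degrees down to its -x side, where a lip 14 mm high holds the sections. Origin: under its middle, on the bench; the slats' top is 62 mm above it. The two sections stand side by side about 130 mm apart in y, either one on either side.
- vibrator: Fixed grey vibrating table under the stack, 130 x 150 mm (x, y); steel plate on top, 51 mm above the bench. Origin: under its middle, on the bench, on the stack's axis.
- mix_cup: Loose teal casting pot with a pale band, 68 mm across the rim, 62 mm high; bystander. Origin: centre of its underside.
- brush: Loose small paint brush, 205 mm long (y), 19 mm wide, 13 mm high, lying on the bench near the robot; bystander. Origin: underside of its middle.

How it is judged:
At the end, for the whole second after the job is handed in: Tall section upright (3.5 degrees) on the stack's axis (4 mm), its shoulder on the rim (2.5 mm), turned to within 15 degrees of the lock stop, let go and at rest. Short section moved under 20 mm, pot and brush under 30 mm (horizontal distance between tall_section and socket below 0.004 m and z of tall_section in the frame of socket below -0.0075 m and angle between tall_section's own z axis and vertical below 0.06 rad and angle between the x axis of tall_section and the x axis of fine_sieve, either way round below 0.26 rad and linear speed of tall_section below 0.02 m/s); the robot touches nothing.
It fails at once if the short section is moved more than 20 mm (distance of short_section from where it was at the start of the episode above 0.02 m).
It fails at once if the pot is moved more than 30 mm (distance of mix_cup from where it was at the start of the episode above 0.03 m).
It fails at once if the brush is moved more than 30 mm (distance of brush from where it was at the start of the episode above 0.03 m).
It also fails if it takes over 43 s, if anything falls off the work surface, if the arm or the gripper's body presses on something with over 40 N, if the wrist force passes 120 N, or if a joint passes its speed limit or range.

## Robot

A 6-joint arm with a two-finger parallel gripper is mounted at the origin on a cart in front of the work surface, level with it; the furniture and walls round the work are solid. World frame = base frame: x ahead of the robot, y to its left, z up, the work surface at z = 0. Lengths are in m, angles in rad, forces in N, time in s.
With the tool pointing down it reaches from about 0.35 to 0.975 m from the base axis. Payload 17.4 kg.
Tool frame: the origin (TCP) lies at the very end of the fingers, on their centre line; the grasp point (between the pads) lies 19 mm behind it; y points along the fingers, x is the direction in which the jaws open and shut, and the axes are right-handed (so a half turn about y gives the same grasp; the last joint's range is limited). The gripper opens to 85 mm and grips with 20 to 120 N. Pads are 22 mm wide; open, the fingers measure 114 mm over their backs; the gripper's body (76 mm by 85 mm) begins 54 mm behind the grasp point. The pads swing forward as they close: fully open they stand 13 mm farther back than shut.
Start: joints at [1.238, 0.116, 1.442, -0, 1.584, -0.038], TCP at [0.196, 0.646, 0.231] pointing down, gripper open.
Joint ranges: [-2.83, 2.83], [-0.83, 2.19], [0.07, 2.5], [-1.14, 4.28], [0.01, 3], [-2.97, 2.97]. Speed limits (rad/s): [1.89, 1.89, 2.22, 3.14, 3.14, 3.14].

## Interface

Orientations are given as [roll, pitch, yaw] about the fixed x, y, z axes, in that order (R = Rz(yaw) Ry(pitch) Rx(roll)).
In Python, from rig import sense, viewer, order gives the robot as it stands.
- The arm moves only by the tool play_rows, never from a script. Its argument "rows" is a list of rows, each a list of 4 numbers: the shift along the world's x, y, z in cm, then the turn about the world's z in degrees. In form: [[x, y, z, spin], ...]. A call has exactly 10 rows; each row shifts and turns the commanded pose from where the row before left it; what a row does not reach is not made up. A row lasts 1/10 s, in which the tool goes at most 50 mm and 8.59 degrees, less where a joint would pass 70% of its speed; a pose out of reach is approached as far as the arm can. A call is refused whole if a number of a shift passes 5 or a number of a turn 8.59, either way. A call with a gripper value outside its range is refused whole. "jaw" is the closure in counts, from 0 (fully open) to 255 (shut), set as the call begins (left out, the last holds). The fingers move at their own pace and stop on an object; "squeeze" is the grip in N (left out, the last holds). Time passes only in rows, so rows that do not move let the fingers close, or fill a call up. It gives the time, the measured TCP pose, the force and the opening at its end, in the units of the state.
- sense(): the state, without advancing time (a new reading comes with each control period).
- viewer.camera(name): name is "scene" or "top" or "wrist"; returns the picture (384x512x3 uint8, blue, green, red); there is no depth.
- viewer.camera_model(name): a dict with "camera_matrix" (3x3 intrinsics, pixels), "view" (4x4, takes a point from world to camera coordinates). Camera axes: x right, y up, looking along -z (the intrinsics and any distortion apply to the point x, -y, -z); pixel columns grow to the right and rows downward; lengths in m; the calibration is good to about 2 mm. A picture is of the moment at which its call begins: read the wrist's pose just before it. camera_model takes no time and is no camera call; for the wrist camera it gives the pose at the moment of the call.
- order.sign_off(): hands the job in, once; it reports no verdict.
The state is a dict: "t": time; "qpos": joint angles; "joint_vel": joint speeds; "tau": joint torques, N m; "eef_pos": TCP position; "tcp_rot": TCP orientation; "force": force on the tool from outside, world axes, zero at the start; "torque": the same for the moment, N m; "gripper_width": opening from 0.0 (shut) to 1.0 (fully open).
Only numpy, scipy, OpenCV 4.12 (cv2) and the standard library are available. Lean on these libraries where they do the work, as an engineer would, in place of code of your own. Each camera call takes 0.05 s, during which the arm holds its last target.

## Working session

There is one attempt and no reset: what is moved stays moved. The work goes in short steps, Python scripts to look and compute and a tool call to move; the robot and the scene stay as the last step left them, time stands still between calls to the robot, and variables do not carry over. Pictures are saved under pics/ and viewed, and the job is handed in when it is done.

Besides the shell and the picture viewer there is one more tool, called after ">>>" in YAML: its name, and indented under it one key for each argument. play_rows: Moves the arm, as the interface text tells. Its arguments: {"type":"object","properties":{"rows":{"type":"array"},"jaw":{"type":"number"},"squeeze":{"type":"number"}},"required":["rows"]}

```bash
ls; mkdir -p pics; python3 - <<'E'
from rig import sense, viewer, order
import cv2
s=sense(); print(s)
for n in ["scene","top","wrist"]:
    m=viewer.camera_model(n); print(n,m)
    cv2.imwrite(f"pics/{n}0.png",viewer.camera(n))
E
```

```text
pics
{'t': 0.0, 'qpos': array([ 1.23818577e+00,  1.16498657e-01,  1.44225513e+00,  2.00731584e-05,
        1.58401629e+00, -3.78055118e-02]), 'joint_vel': array([ 7.88942549e-04,  6.40473024e-04, -5.99818909e-04, -6.06263009e-04,
        8.69566533e-04, -1.54675099e-05]), 'tau': array([ 1.76917234e-03, -7.31955314e+01, -6.32509446e+01,  2.31315207e-04,
        5.84309237e-03,  7.75741728e-05]), 'eef_pos': array([0.19606785, 0.64569774, 0.23055993]), 'tcp_rot': array([-1.57073177e+00,  1.17582476e-03,  1.27599158e+00]), 'force': array([-1.31332559, -0.20312307, -0.39340978]), 'torque': array([-0.05853988, -0.00267023, -0.0090935 ]), 'gripper_width': 0.9994651524085163}
scene {'camera_matrix': array([[441.40764757,   0.        , 253.27083491],
       [  0.        , 441.40764757, 193.45218917],
       [  0.        ,   0.        ,   1.        ]]), 'view': array([[ 0.7543274 , -0.65649421, -0.00235268, -0.37334701],
       [ 0.3085253 ,  0.35133505,  0.88395465, -0.25700433],
       [-0.57948453, -0.66751707,  0.46756672, -0.81020387],
       [ 0.        ,  0.        ,  0.        ,  1.   
[... 269 characters left out ...]
0656e-02],
       [ 9.96975191e-01, -1.87066600e-02,  7.54355995e-02,
        -5.16857960e-01],
       [-7.54291459e-02,  1.05133129e-03,  9.97150610e-01,
        -1.07660909e+00],
       [ 0.00000000e+00,  0.00000000e+00,  0.00000000e+00,
         1.00000000e+00]])}
wrist {'camera_matrix': array([[296.58767472,   0.        , 255.11627592],
       [  0.        , 296.58767472, 188.85020627],
       [  0.        ,   0.        ,   1.        ]]), 'view': array([[ 0.29178035,  0.95648436, -0.00138086, -0.67569878],
       [-0.91600004,  0.27901425, -0.28826198,  0.0365702 ],
       [-0.2753328 ,  0.08537405,  0.95755058, -0.37997997],
       [ 0.        ,  0.        ,  0.        ,  1.        ]])}
```

View pics/scene0.png

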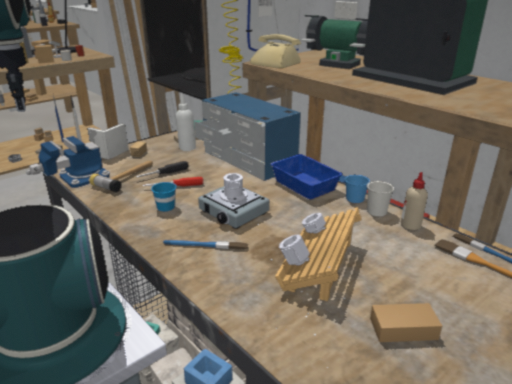

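View pics/top0.png

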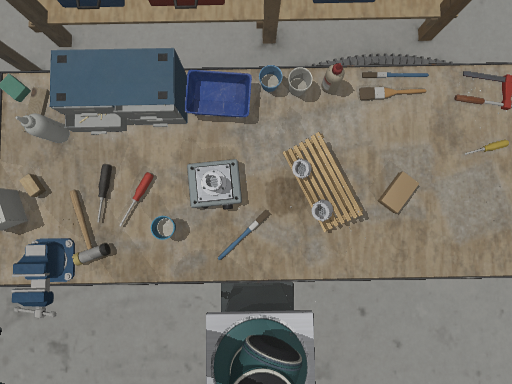

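View pics/wrist0.png

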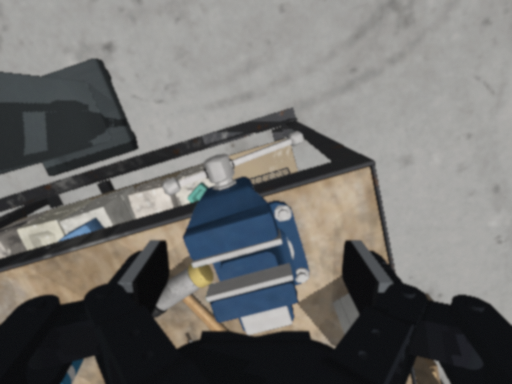

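```bash
python3 - <<'E'
import cv2,numpy as np
s=cv2.imread("pics/scene0.png");t=cv2.imread("pics/top0.png")
a=cv2.resize(s[195:305,255:365],None,fx=5,fy=5,interpolation=cv2.INTER_CUBIC)
b=cv2.resize(s[160:235,190:280],None,fx=6,fy=6,interpolation=cv2.INTER_CUBIC)
c=cv2.resize(t[125:240,270:370],None,fx=5,fy=5,interpolation=cv2.INTER_CUBIC)
d=cv2.resize(t[150:215,180:250],None,fx=8,fy=8,interpolation=cv2.INTER_CUBIC)
for n,i in zip("abcd",[a,b,c,d]): cv2.imwrite(f"pics/z0{n}.png",i)
E
```

```text
(no output)
```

View pics/z0a.png

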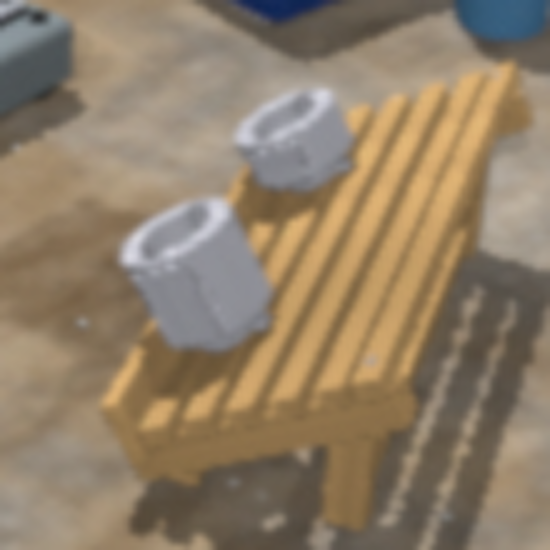

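View pics/z0b.png

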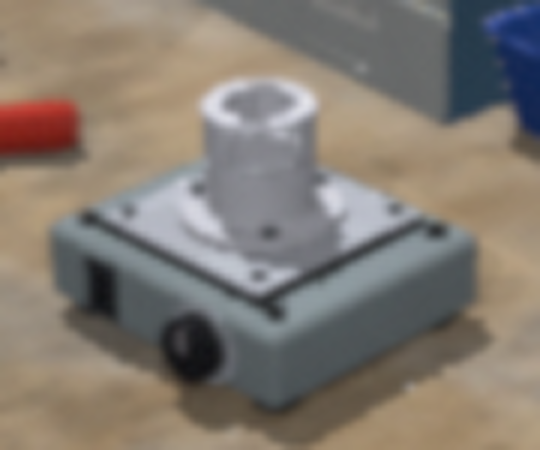

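View pics/z0c.png

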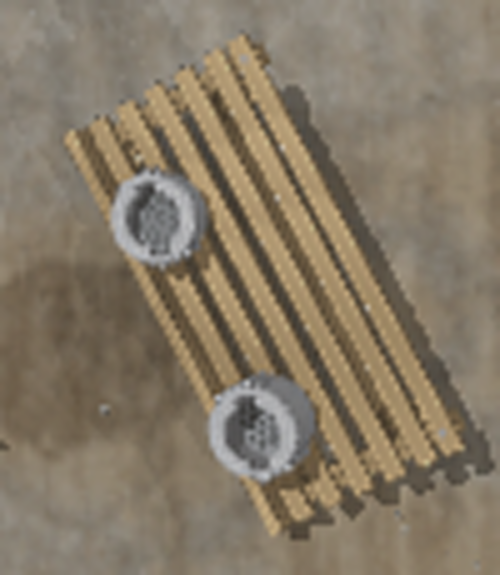

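View pics/z0d.png

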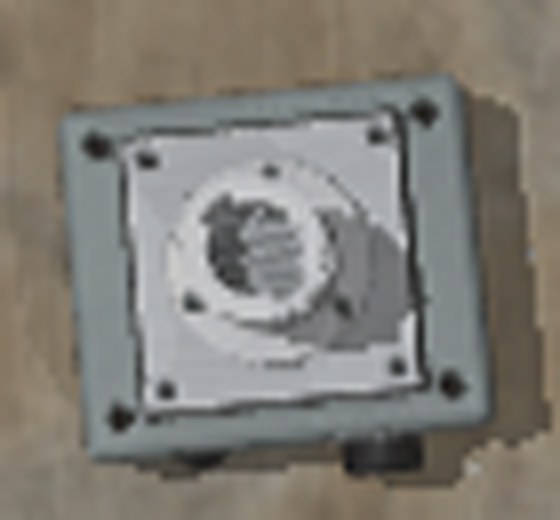

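```bash
cat > h.py <<'E'
import numpy as np
from rig import viewer
def ray(m,uv):
    K=m["camera_matrix"];V=np.array(m["view"]);R=V[:3,:3];t=V[:3,3]
    d=np.linalg.inv(K)@[uv[0],uv[1],1]; d=np.array([d[0],-d[1],-d[2]])
    return -R.T@t, R.T@d/np.linalg.norm(d)
def tri(ms,uvs):
    A=np.zeros((3,3));b=np.zeros(3);L=[]
    for m,u in zip(ms,uvs):
        c,d=ray(m,u);P=np.eye(3)-np.outer(d,d);A+=P;b+=P@c;L.append((c,P))
    x=np.linalg.solve(A,b); return x,[np.linalg.norm(P@(x-c)) for c,P in L]
def atz(m,uv,z):
    c,d=ray(m,uv);return c+d*(z-c[2])/d[2]
def proj(m,p):
    p=np.atleast_2d(p);V=np.array(m["view"]);q=p@V[:3,:3].T+V[:3,3]
    q=q*[1,-1,-1];u=q@m["camera_matrix"].T;return u[:,:2]/u[:,2:]
E
python3 - <<'E'
from h import *
S=viewer.camera_model("scene");T=viewer.camera_model("top")
f=lambda p,k,o:(p[0]/k+o[0],p[1]/k+o[1])
for n,s,t in [("tall",f((177,243),5,(255,195)),f((253,428),5,(270,125))),("short",f((288,118),5,(255,195)),f((155,217),5,(270,125))),("rim",f((261,103),6,(190,160)),f((266,248),8,(180,150)))]:
    print(n,tri([S,T],[s,t]))
# rack slat edges: lip line top at crop c
for p in [(70,133),(275,530),(240,40),(460,450)]:
    print(p,atz(T,f(p,5,(270,125)),0.05 if p[0]<70.5 or p[0]==275 else .09))
# cup, brush
print("cup",atz(T,(164,228),.06),"brush",atz(T,(268,211),.01),atz(T,(220,257),.01))
for p in [(65,115),(455,75),(485,420),(90,455)]: print("vib",atz(T,f(p,8,(180,150)),.05))
E
```

```text
tall (array([ 0.44641553, -0.1747497 ,  0.08740403]), [np.float64(0.001255800905913453), np.float64(0.0012558009059134617)])
short (array([ 0.56770063, -0.12573511,  0.07691928]), [np.float64(0.0002481956655019272), np.float64(0.0002481956655019568)])
rim (array([0.53322942, 0.12077368, 0.10470353]), [np.float64(0.0008965515042917215), np.float64(0.0008965515042918551)])
(70, 133) [ 0.62163638 -0.08136039  0.05      ]
(275, 530) [ 0.38913666 -0.19323671  0.05      ]
(240, 40) [ 0.66576412 -0.17494112  0.09      ]
(460, 450) [ 0.4329961  -0.28945065  0.09      ]
cup [0.40662499 0.2665296  0.06      ] brush [ 0.45007285 -0.03256934  0.01      ] [0.31668159 0.11263799 0.01      ]
vib [0.58931494 0.19860196 0.05      ]
vib [0.60133103 0.05649487 0.05      ]
vib [0.47548851 0.04761997 0.05      ]
vib [0.46553693 0.19027176 0.05      ]
```

>>> play_rows:
  rows:
    - [3,-3,0,-2.5]
    - [3,-4,0,-2.5]
    - [3,-4,0,-2.5]
    - [3,-4,0,-2.5]
    - [3,-4,0,-2.5]
    - [2.5,-4,0,-2.5]
    - [2.5,-4,0,-2.5]
    - [2,-4,0,-2.5]
    - [2,-4.5,0,-2.5]
    - [1.5,-4.5,0,-2.5]
  jaw: 0
  squeeze: 20

```text
t: 1.15
eef_pos: [0.4516, 0.244, 0.2311]
tcp_rot: [-1.571, 0.0, 0.838]
force: [1.2, 0.1, 0.3]
gripper_width: 1.001
```

```bash
python3 - <<'E'
from h import *
from rig import sense
import cv2
m=viewer.camera_model("wrist");i=viewer.camera("wrist");s=sense();print(s["t"],s["eef_pos"],s["tcp_rot"])
import pickle;pickle.dump(m,open("w1.pkl","wb"))
cv2.imwrite("pics/w1.png",i)
E
```

```text
1.2 [0.45319157 0.23904002 0.23126146] [-1.57285833e+00  1.16041874e-03  8.32187704e-01]
```

View pics/w1.png

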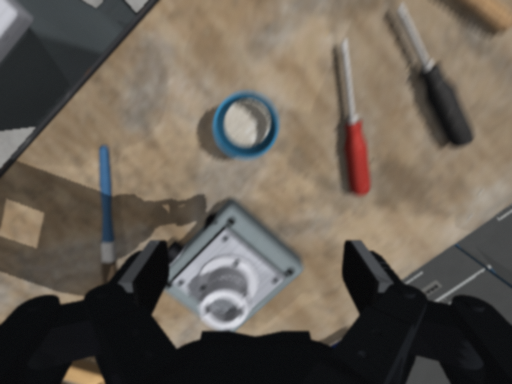

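```bash
python3 - <<'E'
from h import *
import cv2,pickle
i=cv2.imread("pics/w1.png")
cv2.imwrite("pics/w1c.png",cv2.resize(i[195:340,160:310],None,fx=5,fy=4*1.25,interpolation=cv2.INTER_CUBIC)[:600])
m=pickle.load(open("w1.pkl","rb"));print(-m["view"][:3,:3].T@m["view"][:3,3])
E
```

```text
[0.39730713 0.29460252 0.37392172]
```

View pics/w1c.png

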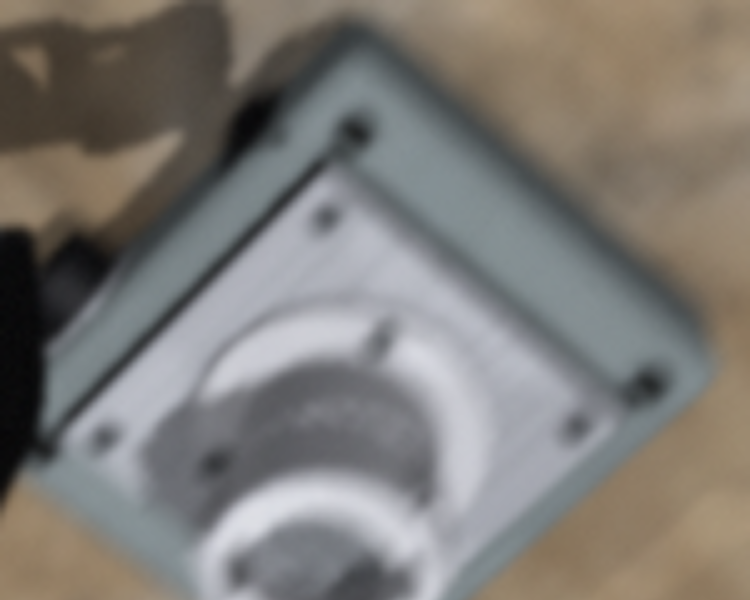

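>>> play_rows:
  rows:
    - [0,-3,0,-2.5]
    - [0,-5,0,-2.5]
    - [0,-5,0,-2.5]
    - [0,-5,0,-2.5]
    - [0,-5,0,-2.5]
    - [0,-5,0,-2.5]
    - [0,-5,0,-2.5]
    - [0,-5,0,-2.5]
    - [0,-2.5,0,-2]
    - [0,-1,0,0]

```text
t: 2.2
eef_pos: [0.4507, -0.1713, 0.231]
tcp_rot: [-1.571, 0.001, 0.452]
force: [-0.4, 0.2, -0.1]
gripper_width: 0.998
```

```bash
python3 - <<'E'
from h import *
from rig import sense
import cv2
m=viewer.camera_model("wrist");i=viewer.camera("wrist");s=sense();print(s["t"],s["eef_pos"],s["tcp_rot"])
import pickle;pickle.dump(m,open("w2.pkl","wb"))
cv2.imwrite("pics/w2.png",i)
print(-m["view"][:3,:3].T@m["view"][:3,3])
c=np.array([.4508,-.1837,.070]);print(proj(m,[c,[.4464,-.1747,.0874],[.5677,-.1257,.0769]]))
E
```

```text
2.25 [ 0.45086422 -0.17110182  0.2309297 ] [-1.57056229e+00  6.51758458e-04  4.53962066e-01]
[ 0.41905078 -0.1036815   0.37382062]
[[249.65844791 183.70630955]
 [249.23168234 178.78920632]
 [374.96925557 184.39031362]]
```

View pics/w2.png

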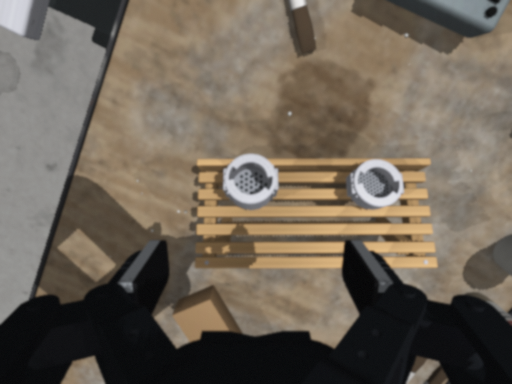

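```bash
python3 - <<'E'
import cv2
i=cv2.imread("pics/w2.png")
cv2.imwrite("pics/w2c.png",cv2.resize(i[140:280,185:445],None,fx=3,fy=3,interpolation=cv2.INTER_CUBIC))
cv2.imwrite("pics/w2d.png",cv2.resize(i[145:215,210:290],None,fx=8,fy=8,interpolation=cv2.INTER_CUBIC))
E
```

```text
(no output)
```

View pics/w2d.png

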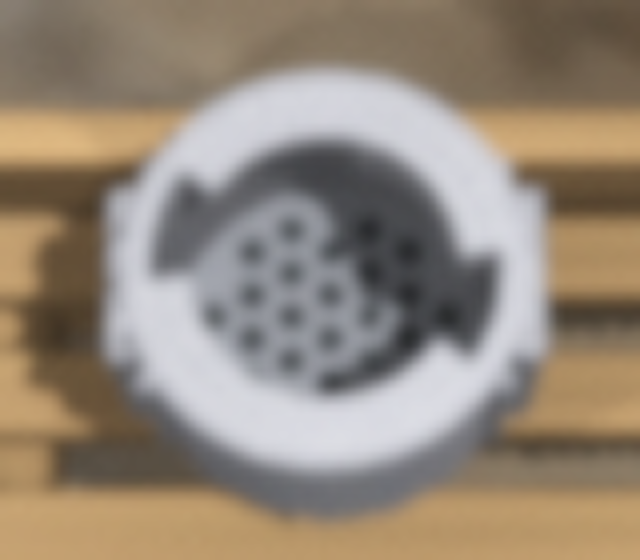

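View pics/w2c.png

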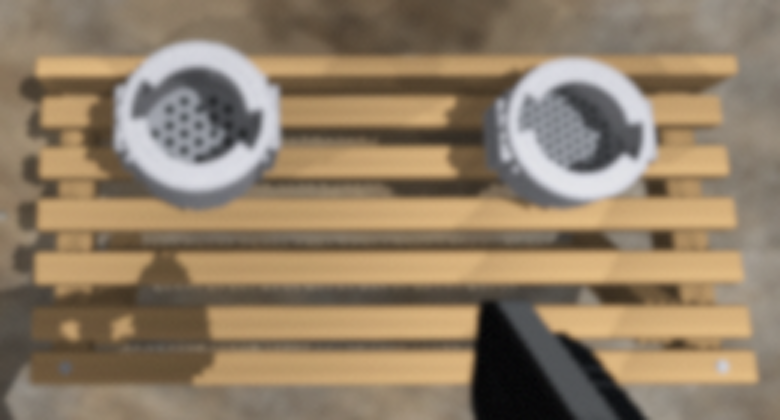

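>>> play_rows:
  rows:
    - [0.1,-1.3,-1,0]
    - [0,0,-3,0]
    - [0,0,-3,0]
    - [0,0,-3,0]
    - [0,0,-3,0]
    - [0,0,-2,0]
    - [0,0,-1.6,0]
    - [0,0,-1,0]
    - [0,0,-0.8,0]
    - [0,0,0,0]

```text
t: 3.25
eef_pos: [0.452, -0.1819, 0.0467]
tcp_rot: [-1.57, 0.0, 0.456]
force: [-0.5, -0.4, 1.2]
gripper_width: 0.996
```

```bash
python3 - <<'E'
from h import *
from rig import sense
import cv2
s=sense();print(s["t"],s["eef_pos"],s["tcp_rot"],s["force"])
i=viewer.camera("wrist");cv2.imwrite("pics/w3.png",i)
j=viewer.camera("scene");cv2.imwrite("pics/s3.png",cv2.resize(j[150:310,230:380],None,fx=4,fy=3.75))
E
```

```text
3.25 [ 0.45202749 -0.18189195  0.04672058] [-1.57026197e+00  4.18555942e-04  4.56108664e-01] [-0.54432025 -0.38912888  1.24112503]
```

View pics/w3.png

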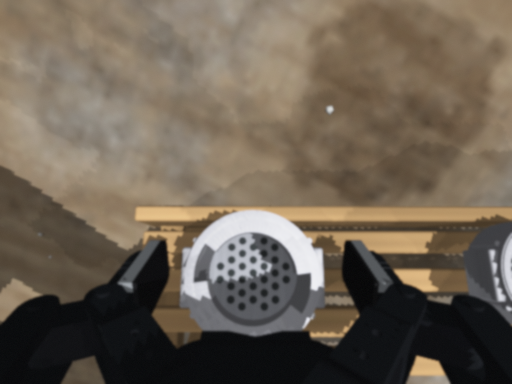

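View pics/s3.png

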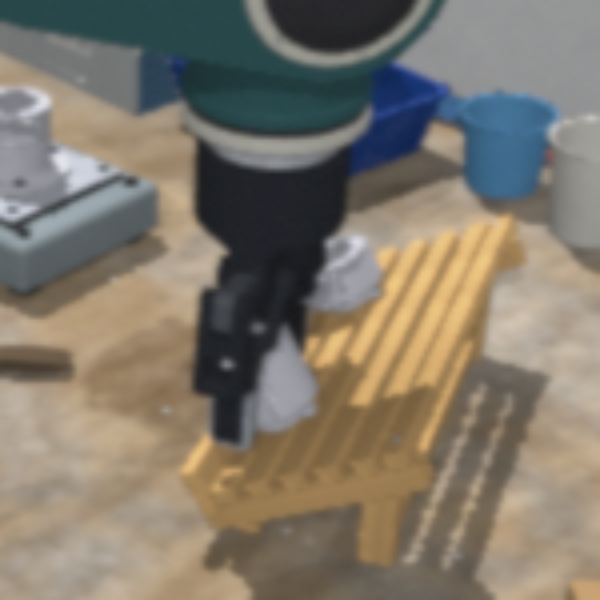

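>>> play_rows:
  rows:
    - [0,-0.2,0,0]
    - [0,0,0,0]
    - [0,0,0,0]
    - [0,0,0,0]
    - [0,0,0,0]
    - [0,0,0,0]
    - [0,0,0,0]
    - [0,0,0,0]
    - [0,0,0,0]
    - [0,0,0,0]
  jaw: 255
  squeeze: 30

```text
t: 4.35
eef_pos: [0.4524, -0.1844, 0.0479]
tcp_rot: [-1.572, -0.0, 0.456]
force: [-1.9, -0.0, 5.6]
gripper_width: 0.631
```

```bash
python3 - <<'E'
from h import *
from rig import sense
import cv2
s=sense();print(s["t"],s["eef_pos"],s["tcp_rot"],s["force"],s["gripper_width"])
i=viewer.camera("wrist");cv2.imwrite("pics/w4.png",i)
E
```

```text
4.35 [ 0.45236907 -0.18436161  0.04792312] [-1.57166630e+00 -3.98977473e-04  4.55609410e-01] [-1.91146760e+00 -8.00121516e-04  5.61251309e+00] 0.6310756184520357
```

View pics/w4.png

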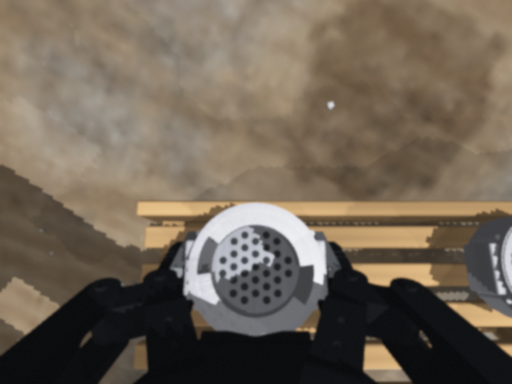

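>>> play_rows:
  rows:
    - [0,0,0.5,0]
    - [0,0,1,0]
    - [0,0,1.5,0]
    - [0,0,2,0]
    - [0,0,2.5,0]
    - [0,1.5,2.5,0]
    - [1,3,0,0]
    - [2,4,0,0]
    - [2,4,0,0]
    - [2,2,0,0]

```text
t: 5.4
eef_pos: [0.5228, -0.0365, 0.149]
tcp_rot: [-1.571, -0.002, 0.457]
force: [0.5, -1.1, -0.1]
gripper_width: 0.626
```

```bash
python3 - <<'E'
from h import *
from rig import sense
import cv2
s=sense();print(s["t"],s["eef_pos"],s["tcp_rot"],s["force"],s["gripper_width"])
i=viewer.camera("wrist");cv2.imwrite("pics/w5.png",i)
j=viewer.camera("scene");cv2.imwrite("pics/s5.png",cv2.resize(j[130:310,180:380],None,fx=3,fy=3))
E
```

```text
5.4 [ 0.52278223 -0.03647967  0.14896458] [-1.57125948e+00 -1.56101750e-03  4.57063427e-01] [ 0.46595227 -1.10094863 -0.0829905 ] 0.625996233679937
```

View pics/w5.png

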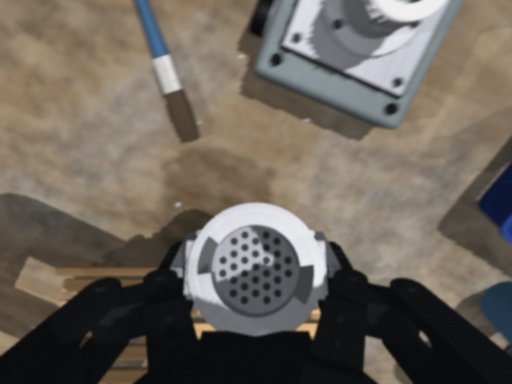

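View pics/s5.png

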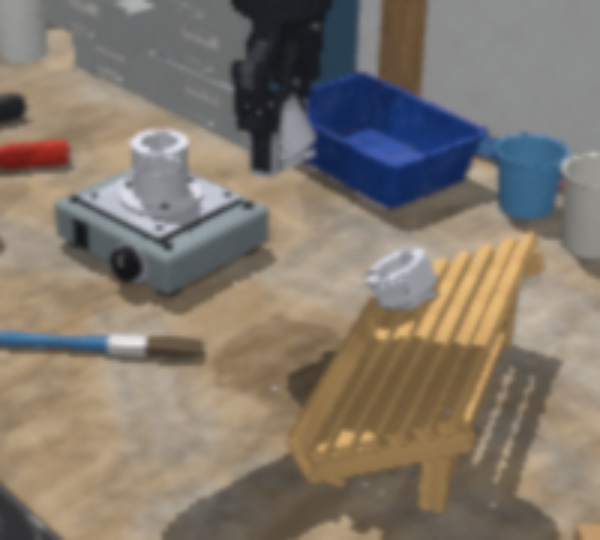

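>>> play_rows:
  rows:
    - [2,1,-0.5,0]
    - [2.5,1,-1,0]
    - [2.5,1,-1.5,0]
    - [1.7,0.6,-2,0]
    - [0,0,-2.5,0]
    - [0,0,-2,0]
    - [0,0,-1.5,0]
    - [0,0,-1,0]
    - [0,0,-0.7,0]
    - [0,0,-0.3,0]
  squeeze: 20

```text
t: 6.5
eef_pos: [0.6092, -0.0033, 0.0173]
tcp_rot: [-1.571, -0.0, 0.456]
force: [0.4, 0.2, -1.0]
gripper_width: 0.627
```

```bash
python3 - <<'E'
from rig import sense
s=sense();print(s["t"],s["eef_pos"],s["tcp_rot"],s["force"],s["torque"],s["gripper_width"])
E
```

```text
6.5 [ 0.60916899 -0.00326198  0.01734585] [-1.57086380e+00 -1.03196308e-04  4.55566852e-01] [ 0.42507628  0.20972131 -0.99305492] [-0.01200036 -0.00172549  0.03974599] 0.6269171455370907
```

>>> play_rows:
  rows:
    - [0,0,-0.15,0]
    - [0,0,-0.15,0]
    - [0.1,-0.2,-0.03,0]
    - [0.1,-0.2,-0.03,0]
    - [0.1,-0.2,-0.03,0]
    - [0.1,-0.2,-0.04,0]
    - [0.1,-0.2,-0.05,0]
    - [0,0,0,0]
    - [0,0,0,0]
    - [0,0,0,0]

```text
t: 7.5
eef_pos: [0.6141, -0.0131, 0.0125]
tcp_rot: [-1.571, 0.0, 0.456]
force: [-0.7, -0.7, -1.1]
gripper_width: 0.632
```

```bash
python3 - <<'E'
from rig import sense,viewer
import cv2
s=sense();print(s["t"],s["eef_pos"],s["tcp_rot"],s["force"],s["torque"],s["gripper_width"])
i=viewer.camera("wrist");cv2.imwrite("pics/w6.png",i)
j=viewer.camera("scene");cv2.imwrite("pics/s6.png",cv2.resize(j[130:240,230:360],None,fx=5,fy=5))
E
```

```text
7.5 [ 0.61409765 -0.013083    0.01248938] [-1.57076832e+00  3.24092284e-05  4.55697271e-01] [-0.72572689 -0.71421342 -1.13556765] [ 0.01795322 -0.02560249 -0.0495572 ] 0.6318699847560155
```

View pics/w6.png

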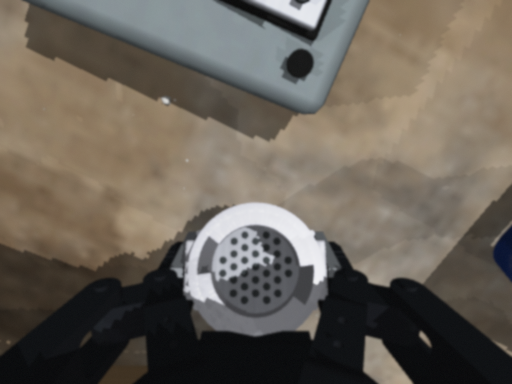

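View pics/s6.png

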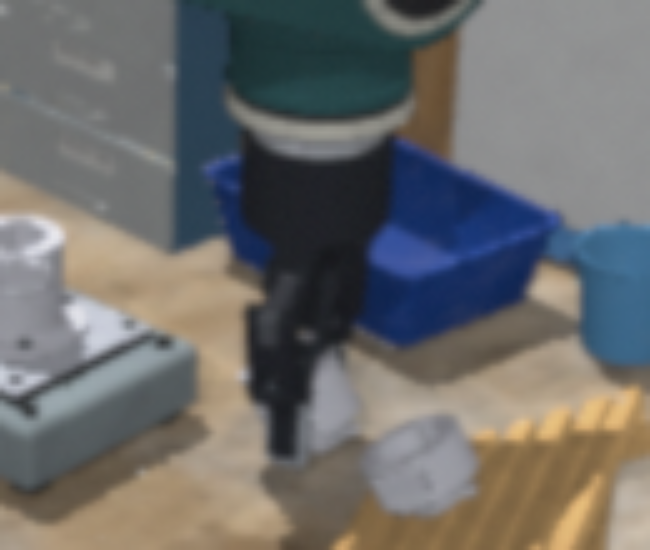

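>>> play_rows:
  rows:
    - [0,0,-0.05,0]
    - [0,0,-0.05,0]
    - [0,0,-0.05,0]
    - [0,0,-0.05,0]
    - [0,0,-0.05,0]
    - [0,0,0,0]
    - [0,0,0,0]
    - [0,0,0,0]
    - [0,0,0,0]
    - [0,0,0,0]

```text
t: 8.6
eef_pos: [0.6141, -0.0131, 0.01]
tcp_rot: [-1.571, -0.0, 0.456]
force: [0.3, -0.7, -0.4]
gripper_width: 0.629
```

```bash
python3 - <<'E'
from rig import sense,viewer
s=sense();print(s["t"],s["eef_pos"],s["tcp_rot"],s["force"],s["torque"],s["gripper_width"])
E
```

```text
8.6 [ 0.61414352 -0.01312863  0.01003378] [-1.57083105e+00 -3.88169047e-05  4.55687191e-01] [ 0.33752804 -0.7243993  -0.4293885 ] [-0.00866052 -0.03445656  0.02263678] 0.6290806657225329
```

>>> play_rows:
  rows:
    - [0,0,-0.05,0]
    - [0,0,-0.05,0]
    - [0,0,-0.05,0]
    - [0,0,-0.05,0]
    - [0,0,-0.05,0]
    - [0,0,-0.05,0]
    - [0,0,0,0]
    - [0,0,0,0]
    - [0,0,0,0]
    - [0,0,0,0]

```text
t: 9.6
eef_pos: [0.6143, -0.0131, 0.0075]
tcp_rot: [-1.571, -0.0, 0.456]
force: [-1.5, 0.9, 4.9]
gripper_width: 0.627
```

```bash
python3 - <<'E'
from rig import sense,viewer
import cv2
s=sense();print(s["t"],s["eef_pos"],s["tcp_rot"],s["force"],s["torque"],s["gripper_width"])
i=viewer.camera("wrist");cv2.imwrite("pics/w7.png",i)
j=viewer.camera("scene");cv2.imwrite("pics/s7.png",cv2.resize(j[180:235,265:320],None,fx=10,fy=10,interpolation=cv2.INTER_CUBIC))
E
```

```text
9.6 [ 0.61429295 -0.01313203  0.0074589 ] [-1.5709910e+00 -3.2432656e-04  4.5567202e-01] [-1.5371061   0.94011759  4.87539426] [0.00342036 0.41182484 0.01196525] 0.6272691827014687
```

View pics/s7.png

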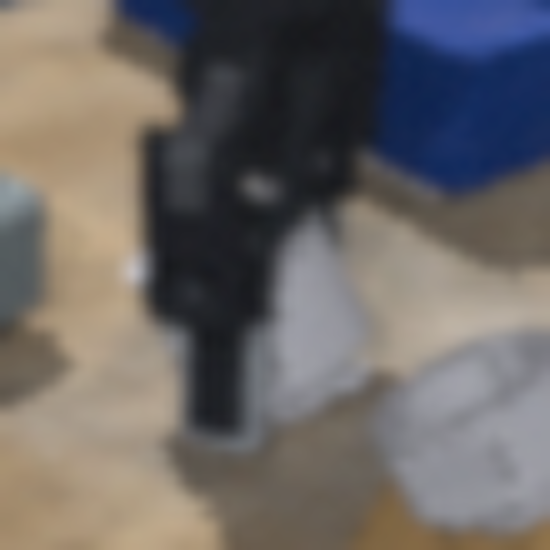

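View pics/w7.png

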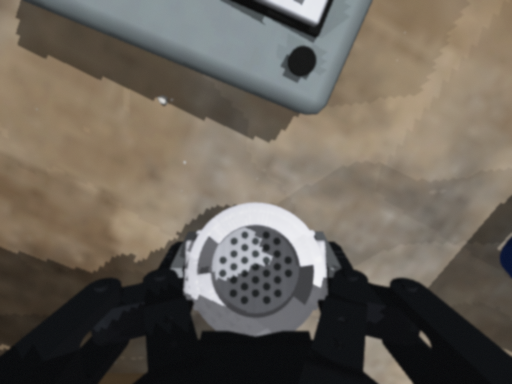

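>>> play_rows:
  rows:
    - [0.04,-0.09,-0.04,0]
    - [0.04,-0.09,-0.04,0]
    - [0.04,-0.09,-0.04,0]
    - [0.04,-0.09,-0.04,0]
    - [0.04,-0.09,-0.04,0]
    - [0.04,-0.09,-0.05,0]
    - [0.04,-0.09,-0.05,0]
    - [0,0,0,0]
    - [0,0,0,0]
    - [0,0,0,0]

```text
t: 10.7
eef_pos: [0.6178, -0.0188, 0.0057]
tcp_rot: [-1.571, -0.002, 0.456]
force: [-3.4, 6.3, 15.7]
gripper_width: 0.629
```

```bash
python3 - <<'E'
from rig import sense,viewer
import cv2
s=sense();print(s["t"],s["eef_pos"],s["tcp_rot"],s["force"],s["torque"],s["gripper_width"])
i=viewer.camera("wrist");cv2.imwrite("pics/w8.png",i)
j=viewer.camera("scene");cv2.imwrite("pics/s8.png",cv2.resize(j[180:235,265:320],None,fx=10,fy=10,interpolation=cv2.INTER_CUBIC))
E
```

```text
10.7 [ 0.6177867  -0.01877584  0.00570325] [-1.57072537 -0.00235443  0.4557919 ] [-3.36767288  6.30475911 15.68381418] [1.17984105 0.70678016 0.00997455] 0.6287290615907412
```

View pics/s8.png

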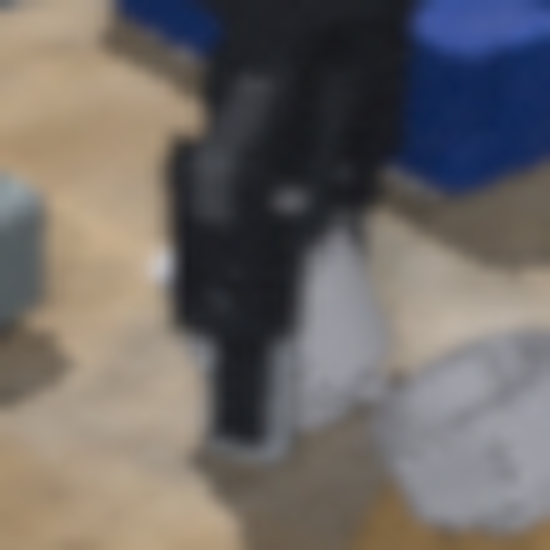

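View pics/w8.png

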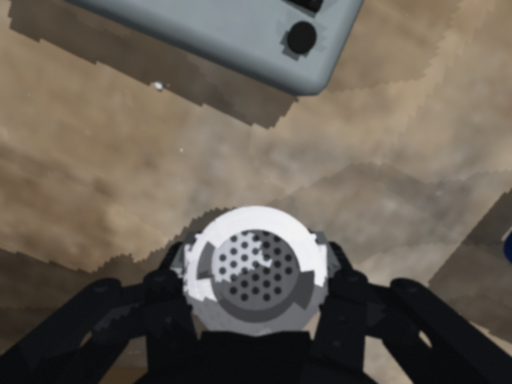

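>>> play_rows:
  rows:
    - [0.06,-0.12,-0.04,0]
    - [0.06,-0.12,-0.04,0]
    - [0.06,-0.12,-0.04,0]
    - [0.06,-0.12,-0.04,0]
    - [0.06,-0.12,-0.04,0]
    - [0.06,-0.12,-0.04,0]
    - [0.06,-0.12,-0.04,0]
    - [0.06,-0.12,0,0]
    - [0,0,0,0]
    - [0,0,0,0]

```text
t: 11.8
eef_pos: [0.6224, -0.0288, 0.0023]
tcp_rot: [-1.571, -0.002, 0.456]
force: [-1.4, 2.9, 10.1]
gripper_width: 0.629
```

```bash
python3 - <<'E'
from rig import sense,viewer
import cv2
s=sense();print(s["t"],s["eef_pos"],s["tcp_rot"],s["force"],s["torque"],s["gripper_width"])
i=viewer.camera("wrist");cv2.imwrite("pics/w9.png",i)
j=viewer.camera("scene");cv2.imwrite("pics/s9.png",cv2.resize(j[180:235,265:320],None,fx=10,fy=10,interpolation=cv2.INTER_CUBIC))
E
```

```text
11.8 [ 0.62244861 -0.02875822  0.00233518] [-1.57114961 -0.00172652  0.45571612] [-1.36836163  2.94175089 10.05634539] [ 0.56782377  0.27324987 -0.00785012] 0.6293596362353062
```

View pics/s9.png

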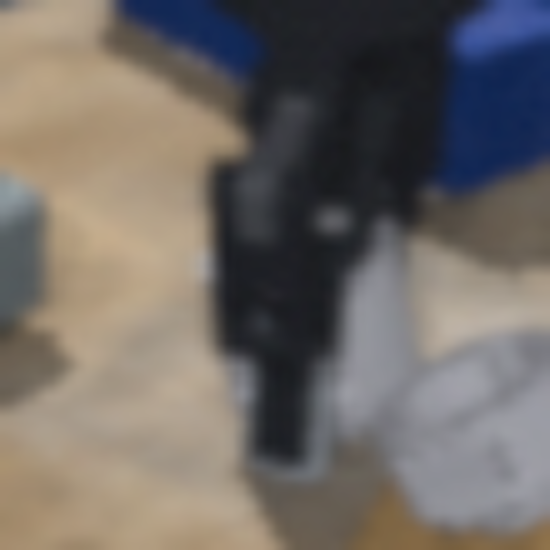

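View pics/w9.png

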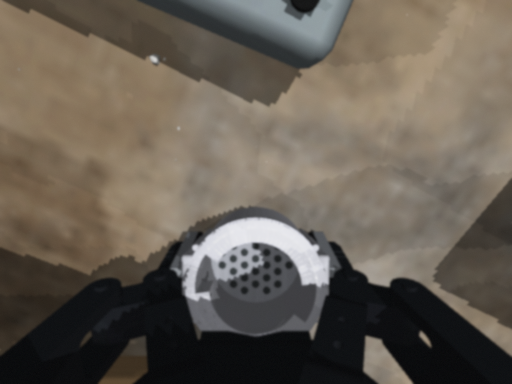

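>>> play_rows:
  rows:
    - [0.06,-0.12,-0.02,0]
    - [0.06,-0.12,-0.02,0]
    - [0.06,-0.12,-0.03,0]
    - [0.06,-0.12,-0.03,0]
    - [0.06,-0.12,-0.03,0]
    - [0.06,-0.12,-0.03,0]
    - [0,0,0,0]
    - [0,0,0,0]
    - [0,0,0,0]
    - [0,0,0,0]

```text
t: 12.9
eef_pos: [0.6261, -0.0358, 0.0008]
tcp_rot: [-1.571, -0.002, 0.456]
force: [-0.9, 3.7, 10.7]
gripper_width: 0.631
```

```bash
python3 - <<'E'
from rig import sense,viewer
import cv2
s=sense();print(s["t"],s["eef_pos"],s["tcp_rot"],s["force"],s["torque"],s["gripper_width"])
i=viewer.camera("wrist");cv2.imwrite("pics/w10.png",i)
j=viewer.camera("scene");cv2.imwrite("pics/s10.png",cv2.resize(j[180:235,265:320],None,fx=10,fy=10,interpolation=cv2.INTER_CUBIC))
E
```

```text
12.9 [ 0.62611452 -0.03578942  0.0008428 ] [-1.57099147 -0.00202913  0.45566733] [-0.91410121  3.68669886 10.65919009] [0.8644506  0.25748488 0.03904112] 0.6308169169191412
```

View pics/s10.png

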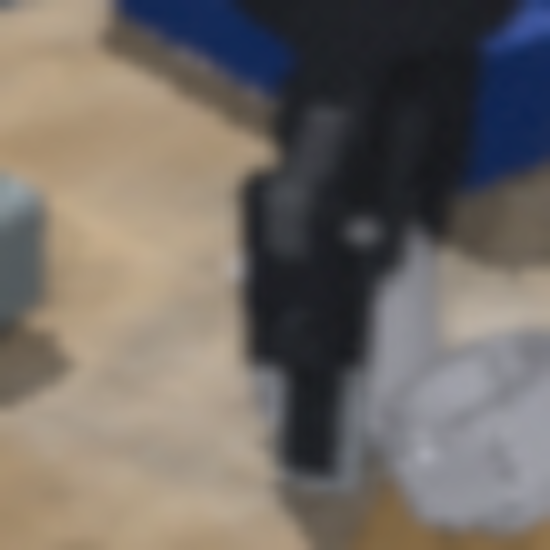

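View pics/w10.png

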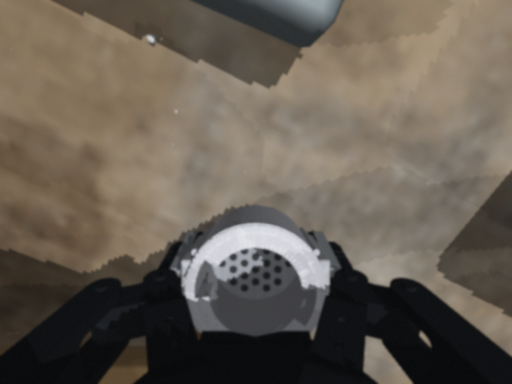

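>>> play_rows:
  rows:
    - [0,0,0,0]
    - [0,0,0,0]
    - [0,0,0,0]
    - [0,0,0,0]
    - [0,0,0.2,0]
    - [0,0,0.3,0]
    - [0,0,0.4,0]
    - [0,0,0.3,0]
    - [0,0,0.1,0]
    - [0,0,0,0]
  jaw: 0

```text
t: 14.0
eef_pos: [0.6254, -0.0362, 0.0129]
tcp_rot: [-1.571, -0.0, 0.456]
force: [0.2, 0.3, 0.3]
gripper_width: 0.997
```

```bash
python3 - <<'E'
from rig import sense
from h import *
import cv2
s=sense();print(s["t"],s["eef_pos"],s["tcp_rot"],s["force"],s["torque"],s["gripper_width"])
m=viewer.camera_model("wrist");i=viewer.camera("wrist");cv2.imwrite("pics/w11.png",i)
print(proj(m,[[*s["eef_pos"][:2],z] for z in (0,.025,.052)]))
R=.025
cv2.imwrite("pics/w11c.png",cv2.resize(i[170:345,160:350],None,fx=3,fy=3,interpolation=cv2.INTER_CUBIC))
import pickle;pickle.dump((m,s),open("w11.pkl","wb"))
E
```

```text
14.0 [ 0.62544269 -0.03619541  0.01287936] [-1.57100488e+00 -3.40725889e-04  4.55736818e-01] [0.23372792 0.29756503 0.26218747] [-0.00698079 -0.03798136  0.00292447] 0.9972347332350133
[[253.90412964 234.8370972 ]
 [253.67174821 256.95023017]
 [253.31740046 290.66952704]]
```

View pics/w11c.png

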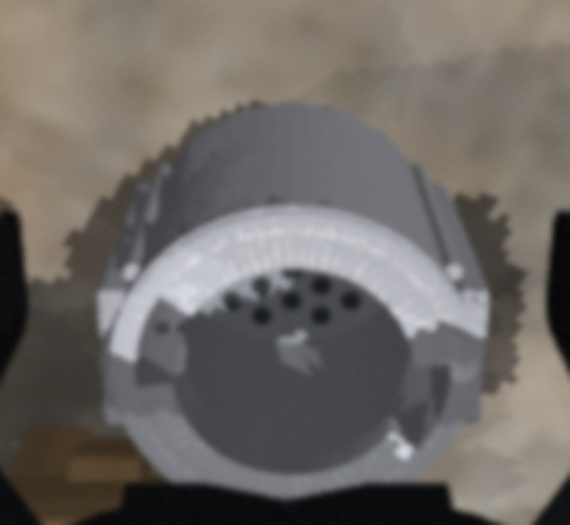

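```bash
cat > fit.py <<'E'
from h import *
import cv2,pickle
def draw(m,i,c,yaw,R=.025,k=3,crop=(170,345,160,350),zs=None,out=None,flats=True):
    a=np.linspace(0,2*np.pi,90)
    big=cv2.resize(i[crop[0]:crop[1],crop[2]:crop[3]],None,fx=k,fy=k,interpolation=cv2.INTER_CUBIC)
    def pl(P,col):
        q=(proj(m,P)-[crop[2],crop[0]])*k
        cv2.polylines(big,[np.round(q).astype(int)],True,col,1)
    for z in zs:
        pl(np.c_[c[0]+R*np.cos(a),c[1]+R*np.sin(a),0*a+z],(0,255,0))
    if flats:
      X=np.array([np.cos(yaw),np.sin(yaw)]);Y=np.array([-X[1],X[0]])
      for sg in (1,-1):
        P=[[*(np.array(c)+sg*.027*X+t*Y),flats] for t in (-.011,.011)];pl(P,(0,0,255))
    cv2.imwrite(out,big)
E
python3 - <<'E'
from fit import *
m,s=pickle.load(open("w11.pkl","rb"));i=cv2.imread("pics/w11.png")
def f(c):
    a=np.linspace(0,2*np.pi,200);q=proj(m,np.c_[c[0]+.025*np.cos(a),c[1]+.025*np.sin(a),0*a+.052])
    return np.array([q[:,1].min(),q[:,0].min()+q[:,0].max()])
from scipy.optimize import fsolve
c=fsolve(lambda c:f(c)-[207/3+170, 2*258.7],s["eef_pos"][:2]);print(c,c-s["eef_pos"][:2])
d=c-s["eef_pos"][:2];y=s["tcp_rot"][2];print("along jaw",d@[np.cos(y),np.sin(y)],"along u",d@[-np.sin(y),np.cos(y)])
draw(m,i,c,y,zs=[.052,.010],out="pics/w11f.png",flats=.049)
E
```

```text
[ 0.62821202 -0.03687062] [ 0.00276933 -0.00067521]
along jaw 0.002189509899522773 along u -0.0018251431439585237
```

View pics/w11f.png

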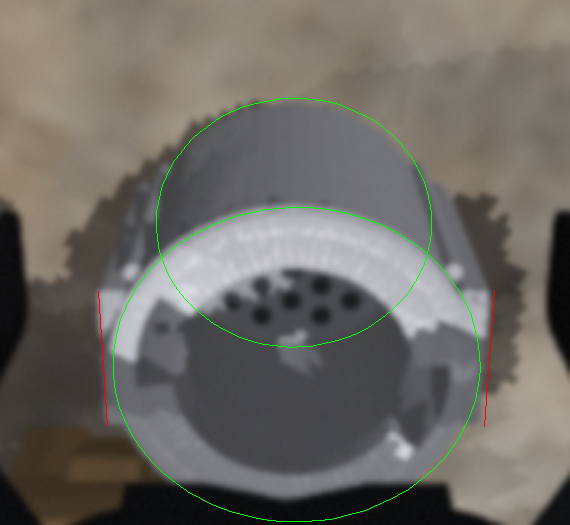

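>>> play_rows:
  rows:
    - [0.15,0,0,0]
    - [0.13,-0.07,0,0]
    - [0,0,0,0]
    - [0,0,0,0]
    - [0,0,0,0]
    - [0,0,0,0]
    - [0,0,0,0]
    - [0,0,0,0]
    - [0,0,0,0]
    - [0,0,0,0]
  jaw: 0

```text
t: 15.05
eef_pos: [0.6281, -0.0369, 0.0126]
tcp_rot: [-1.571, -0.0, 0.456]
force: [0.5, 0.5, 0.2]
gripper_width: 1.002
```

>>> play_rows:
  rows:
    - [0,0,0,0]
    - [0,0,0,0]
    - [0,0,0,0]
    - [0,0,0,0]
    - [0,0,0,0]
    - [0,0,0,0]
    - [0,0,0,0]
    - [0,0,0.5,0]
    - [0,0,1,0]
    - [0,0,1.5,0]
  jaw: 255
  squeeze: 60

```text
t: 16.05
eef_pos: [0.6276, -0.0369, 0.0428]
tcp_rot: [-1.57, 0.001, 0.456]
force: [-0.2, 0.5, -1.3]
gripper_width: 0.628
```

```bash
python3 - <<'E'
from rig import sense
from h import *
import cv2
s=sense();print(s["t"],s["eef_pos"],s["tcp_rot"],s["force"],s["torque"],s["gripper_width"])
m=viewer.camera_model("wrist");i=viewer.camera("wrist");cv2.imwrite("pics/w12.png",i)
import pickle;pickle.dump((m,s),open("w12.pkl","wb"))
from fit import *
z=s["eef_pos"][2]-.0129
draw(m,i,s["eef_pos"][:2],s["tcp_rot"][2],zs=[z+.052,z+.010],out="pics/w12f.png",flats=z+.049)
j=viewer.camera("scene");cv2.imwrite("pics/s12.png",cv2.resize(j[150:245,245:345],None,fx=6,fy=6,interpolation=cv2.INTER_CUBIC))
E
```

```text
16.05 [ 0.62764881 -0.03687125  0.04280177] [-1.57002379e+00  1.25196402e-03  4.55682072e-01] [-0.19986195  0.51355375 -1.32458253] [ 0.03346888 -0.05731933 -0.01492945] 0.6279096562836795
```

View pics/w12f.png

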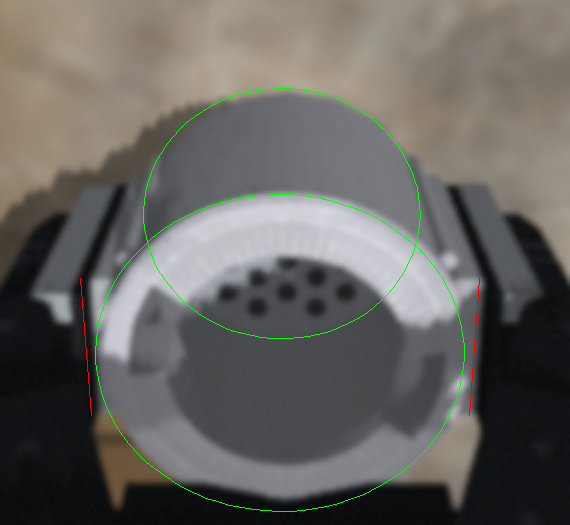

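View pics/s12.png

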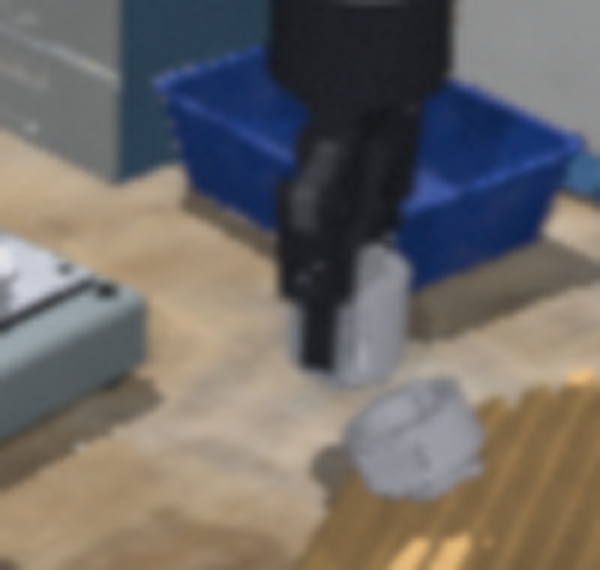

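>>> play_rows:
  rows:
    - [0,0,2,0]
    - [0,0,3,0]
    - [-1,0.5,3,-4]
    - [-1.5,1,2.5,-5]
    - [-2,1.5,1.2,-6]
    - [-2,1.5,0,-6]
    - [-2,1.5,0,-6]
    - [-1.5,1.2,0,-5]
    - [-1,0.2,0,-4.9]
    - [0,0,0,0]

```text
t: 17.15
eef_pos: [0.5174, 0.0375, 0.1601]
tcp_rot: [-1.571, -0.001, -0.189]
force: [1.3, -0.9, -0.7]
gripper_width: 0.622
```

```bash
cat > look.py <<'E'
import sys
from rig import sense
from fit import *
n=sys.argv[1]
s=sense();print(s["t"],s["eef_pos"],s["tcp_rot"],np.degrees(s["tcp_rot"][2]),s["force"],s["torque"],s["gripper_width"])
m=viewer.camera_model("wrist");i=viewer.camera("wrist");cv2.imwrite(f"pics/w{n}.png",i)
pickle.dump((m,s),open(f"w{n}.pkl","wb"))
E
python3 look.py 13
```

```text
17.15 [0.51743981 0.03747078 0.16005281] [-1.57063669e+00 -8.13210215e-04 -1.89131221e-01] -10.836420763211924 [ 1.34002923 -0.85538238 -0.74207573] [-0.02548465 -0.02925264 -0.02808808] 0.6223999017332674
```

View pics/w13.png

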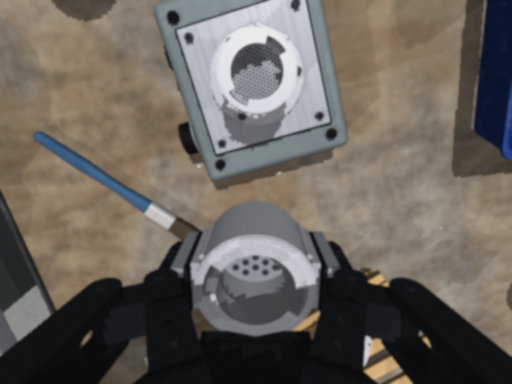

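```bash
python3 - <<'E'
from fit import *
m,s=pickle.load(open("w13.pkl","rb"));i=cv2.imread("pics/w13.png")
cr=(15,125,205,315)
c=(.5332,.1208)
draw(m,i,c,0,zs=[.1055],k=5,crop=cr,out="pics/w13a.png",flats=False)
big=cv2.imread("pics/w13a.png")
psi=np.radians(4.2)
for R,col in ((.0165,(0,255,255)),(.0215,(255,0,0))):
  for a0 in (75,255):
    a=psi+np.radians(np.linspace(a0-20,a0+20,12))
    q=(proj(m,np.c_[c[0]+R*np.cos(a),c[1]+R*np.sin(a),0*a+.1055])-[cr[2],cr[0]])*5
    cv2.polylines(big,[q.astype(int)],False,col,1)
for sg in (1,-1):
    X=np.array([np.cos(psi),np.sin(psi)]);Y=np.array([-X[1],X[0]])
    P=np.array([[*(np.array(c)+sg*.027*Y+t*X),.1025] for t in (-.011,.011)])
    q=(proj(m,P)-[cr[2],cr[0]])*5
    cv2.polylines(big,[q.astype(int)],False,(0,0,255),1)
cv2.imwrite("pics/w13b.png",big)
cv2.imwrite("pics/w13r.png",cv2.resize(i[15:125,205:315],None,fx=5,fy=5,interpolation=cv2.INTER_CUBIC))
E
```

```text
(no output)
```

View pics/w13b.png

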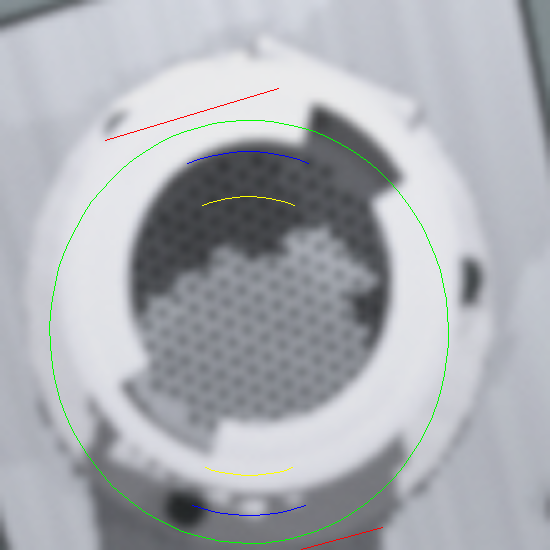

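View pics/w13r.png

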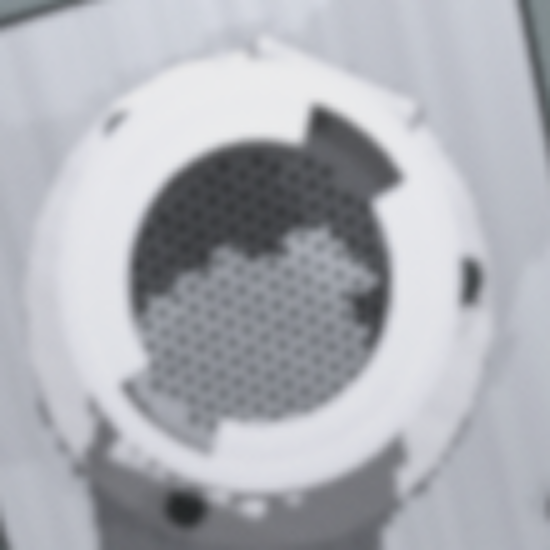

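```bash
python3 - <<'E'
from fit import *
from scipy.optimize import least_squares
m,s=pickle.load(open("w13.pkl","rb"))
P=lambda p,z=.1055: atz(m,(p[0]/5+205-.4,p[1]/5+15-.4),z)[:2]
bore=np.array([P(p) for p in [(131,280),(391,282),(255,140),(200,160),(150,210),(375,210) ,(390,320),(340,402),(262,422),(160,350)]])
r=least_squares(lambda x:np.hypot(*(bore-x[:2]).T)-x[2],[.533,.121,.0165]);print("bore",r.x,np.abs(r.fun).max())
out=np.array([P(p) for p in [(60,275),(458,290),(448,230),(70,340),(120,430),(260,490),(380,455)]])
r2=least_squares(lambda x:np.hypot(*(out-x[:2]).T)-x[2],[.533,.121,.025]);print("outer",r2.x,np.abs(r2.fun).max())
c=r.x[:2]
for p in [(318,105),(403,182),(122,384),(212,454)]:
    d=P(p)-c;print(np.hypot(*d),np.degrees(np.arctan2(d[1],d[0])))
a=P((262,38),.1025);b=P((420,110),.1025);print("flat dir",np.degrees(np.arctan2(*(a-b)[::-1])))
n=(a+b)/2-c;print(np.hypot(*n),np.degrees(np.arctan2(n[1],n[0])))
E
```

```text
bore [0.53614215 0.12701845 0.01619136] 0.000996274627605426
outer [0.53542027 0.126542   0.02453256] 0.0005616148337546541
0.021153631065965628 61.53555846871469
0.020507316481472845 23.82866435382619
0.02148274850778138 -157.84811693880857
0.021320288385234705 -119.18816400134945
flat dir 146.9605664840682
0.02583671260978978 57.97134854319906
```

```bash
python3 - <<'E'
from fit import *
out=[]
for n,cr in (("scene",(165,215,205,265)),("top",(155,210,185,245))):
    i=cv2.imread(f"pics/{n}0.png");m=viewer.camera_model(n)
    for c in ((.5332,.1208),(.5358,.1267)):
        draw(m,i,c,0,zs=[.1055],k=6,crop=cr,out="pics/tmp.png",flats=False)
        b=cv2.imread("pics/tmp.png");out.append(cv2.resize(b,(360,300)))
cv2.imwrite("pics/cmp.png",np.vstack([np.hstack(out[:2]),np.hstack(out[2:])]))
E
```

```text
(no output)
```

View pics/cmp.png

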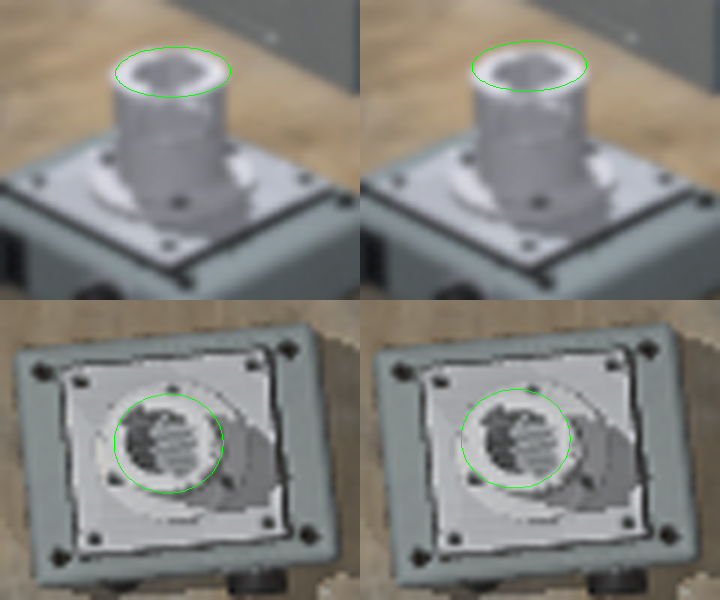

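>>> play_rows:
  rows:
    - [-0.2,0.6,0,-5]
    - [-0.3,1,0,-6]
    - [-0.3,1,0,-6]
    - [-0.3,1,0,-6]
    - [-0.3,1,0,-6]
    - [-0.2,1,0,-5]
    - [0,0,0,-3]
    - [0,0,0,-0.1]
    - [0,0,0,0]
    - [0,0,0,0]

```text
t: 18.2
eef_pos: [0.5024, 0.0928, 0.1595]
tcp_rot: [-1.571, 0.0, -0.834]
force: [-1.1, 0.1, -0.4]
gripper_width: 0.619
```

```bash
python3 look.py 14; python3 - <<'E'
from fit import *
m,s=pickle.load(open("w14.pkl","rb"));i=cv2.imread("pics/w14.png")
print(proj(m,[[.5342,.1235,.1055]]))
E
```

```text
18.2 [0.50236689 0.09280635 0.15953008] [-1.57094275e+00  4.89311949e-05 -8.34080013e-01] -47.789264523339874 [-1.12311369  0.11147391 -0.43241839] [-0.01107661  0.02854233 -0.00564428] 0.6189347483626475
[[254.300639   147.15861261]]
```

View pics/w14.png

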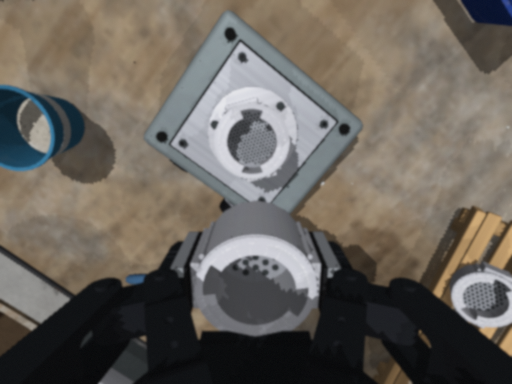

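```bash
python3 - <<'E'
import cv2
i=cv2.imread("pics/w14.png")
cv2.imwrite("pics/w14r.png",cv2.resize(i[80:190,200:310],None,fx=5,fy=5,interpolation=cv2.INTER_CUBIC))
E
```

```text
(no output)
```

View pics/w14r.png

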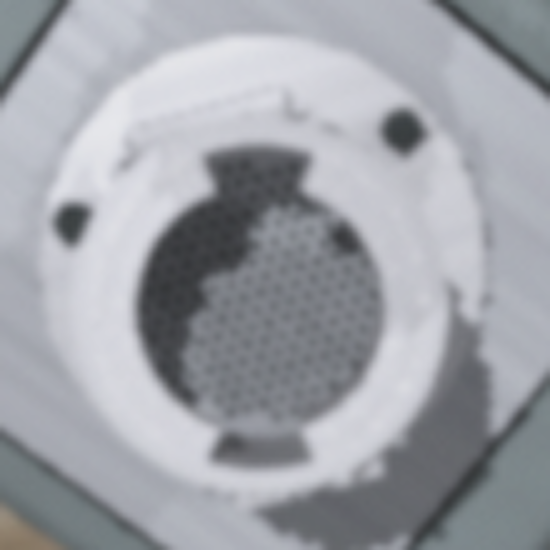

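```bash
python3 - <<'E'
from fit import *
from scipy.optimize import least_squares
m,s=pickle.load(open("w14.pkl","rb"))
P=lambda p,z=.1055: atz(m,(p[0]/5+200-.4,p[1]/5+80-.4),z)[:2]
bore=np.array([P(p) for p in [(137,305),(384,305),(150,245),(372,245),(205,195),(318,197),(150,370),(372,370),(190,415),(330,415)]])
r=least_squares(lambda x:np.hypot(*(bore-x[:2]).T)-x[2],[.533,.121,.0165]);print("bore",r.x,np.abs(r.fun).max())
c=r.x[:2]
g=[P(p) for p in [(207,152),(312,150),(210,465),(312,465)]];cg=np.mean(g,0);print("gap ctr",cg)
for q in g: d=q-c;print(np.hypot(*d),np.degrees(np.arctan2(d[1],d[0])))
d=(g[0]+g[1]-g[2]-g[3]);print("axis",np.degrees(np.arctan2(d[1],d[0])))
y=s["tcp_rot"][2];u=np.array([-np.sin(y),np.cos(y)]);x=np.array([np.cos(y),np.sin(y)])
for cc in (c,cg,[.5332,.1208]):
    e=cc-s["eef_pos"][:2];print("u",e@u,"jaw",e@x)
E
```

```text
bore [0.53558237 0.12704616 0.01670157] 0.00036114018223220093
gap ctr [0.53548464 0.12702206]
0.02160445902727972 60.527168373313444
0.02179266814107046 24.336066096973646
0.021942855062803662 -156.40608912159604
0.021928829136211875 -119.40992604045142
axis 42.21757685614952
u 0.047606336592010315 jaw -0.0030445739239742487
u 0.047517760148653075 jaw -0.00309238456091861
u 0.04164522737276159 jaw -1.8789814569616283e-05
```

```bash
python3 - <<'E'
from fit import *
m,s=pickle.load(open("w14.pkl","rb"));i=cv2.imread("pics/w14.png")
e=s["eef_pos"]
draw(m,i,e[:2],s["tcp_rot"][2],zs=[e[2]+.039,e[2]-.003],k=4,crop=(190,335,180,335),out="pics/w14h.png",flats=e[2]+.036)
o=[]
for n,cr in (("scene",(110,220,190,300)),("top",(110,220,170,280))):
    i=viewer.camera(n);m=viewer.camera_model(n);cv2.imwrite(f"pics/{n}14.png",i)
    draw(m,i,e[:2],s["tcp_rot"][2],zs=[e[2]+.039,e[2]-.003],k=3.6,crop=cr,out="pics/tmp.png",flats=e[2]+.036)
    o.append(cv2.imread("pics/tmp.png"))
cv2.imwrite("pics/st14.png",np.hstack(o))
E
```

```text
(no output)
```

View pics/w14h.png

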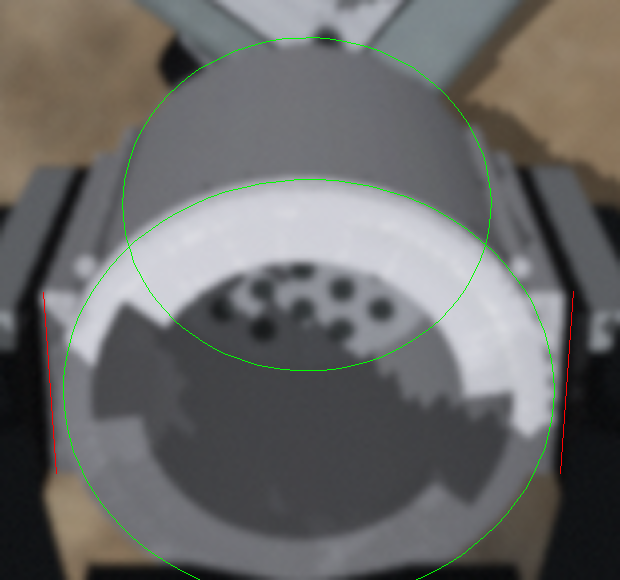

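View pics/st14.png

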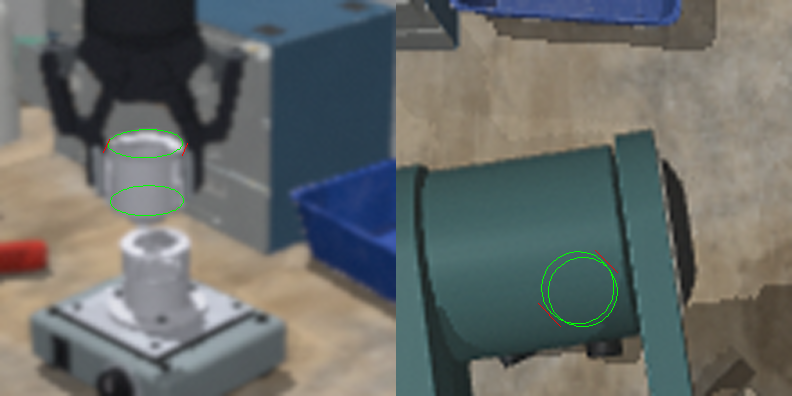

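```bash
python3 - <<'E'
from fit import *
m,s=pickle.load(open("w14.pkl","rb"));e=s["eef_pos"]
i=cv2.imread("pics/scene14.png");m=viewer.camera_model("scene");o=[]
cr=(140,190,210,260)
for c in (e[:2],):
    draw(m,i,c,s["tcp_rot"][2],zs=[e[2]+.039,e[2]-.003],k=10,crop=cr,out="pics/sz.png",flats=e[2]+.036)
E
```

```text
(no output)
```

View pics/sz.png

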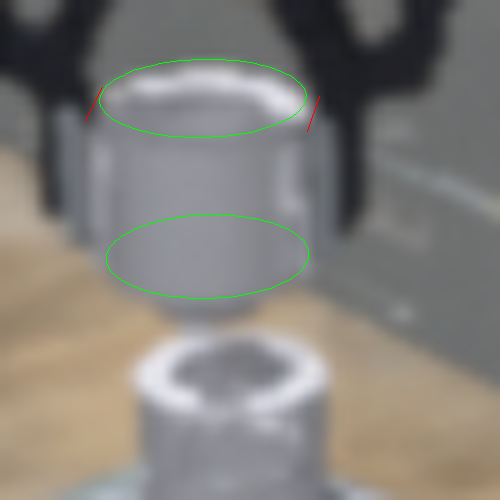

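>>> play_rows:
  rows:
    - [0.5,0.5,0,0]
    - [0.8,0.8,0,0]
    - [0.8,0.8,0,0]
    - [0.7,0.7,0,0]
    - [0.4,0.45,0,0]
    - [0.15,0.18,-0.5,0]
    - [0,0,-1,0]
    - [0,0,-1,0]
    - [0,0,-0.8,0]
    - [0,0,-0.3,0]

```text
t: 19.35
eef_pos: [0.5351, 0.1271, 0.1222]
tcp_rot: [-1.572, 0.001, -0.836]
force: [0.2, -0.1, -0.7]
gripper_width: 0.624
```

```bash
python3 look.py 15; python3 - <<'E'
from fit import *
m,s=pickle.load(open("w15.pkl","rb"));e=s["eef_pos"]
o=[]
i=cv2.imread("pics/w15.png")
draw(m,i,(.5355,.1268),0,zs=[.1055],k=4,crop=(185,335,180,335),out="pics/w15h.png",flats=False)
i=viewer.camera("scene");cv2.imwrite("pics/s15.png",cv2.resize(i[140:210,200:270],None,fx=8,fy=8,interpolation=cv2.INTER_CUBIC))
E
```

```text
19.35 [0.53506508 0.1270982  0.12215248] [-1.57212555e+00  7.82158890e-04 -8.36104186e-01] -47.90524107002539 [ 0.23615428 -0.1374563  -0.69664629] [-0.03969171 -0.00953079  0.0622149 ] 0.6241431606482739
```

View pics/w15h.png

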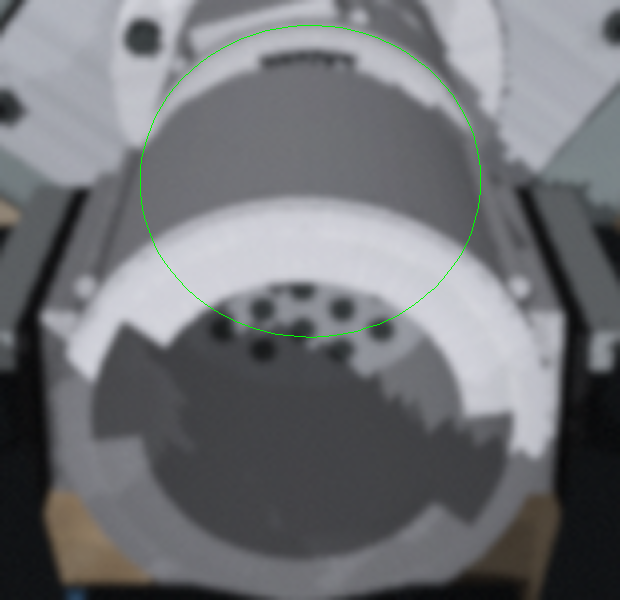

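View pics/s15.png

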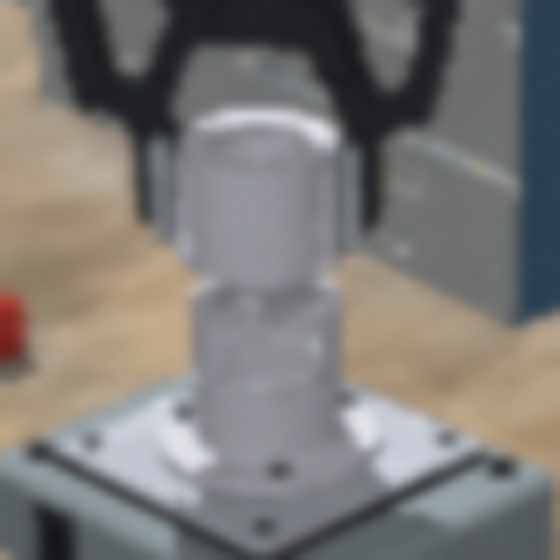

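```bash
python3 - <<'E'
from fit import *
from scipy.spatial.transform import Rotation as Ro
for n in (11,12,13,14,15):
    m,s=pickle.load(open(f"w{n}.pkl","rb"))
    R=Ro.from_euler("xyz",s["tcp_rot"]).as_matrix();V=m["view"]
    c=-V[:3,:3].T@V[:3,3]
    print(n,R.T@(c-s["eef_pos"])*1e3, Ro.from_matrix(V[:3,:3]@R).as_euler("xyz",degrees=True),
      proj(m,[s["eef_pos"]+[0,0,.039],s["eef_pos"]-[0,0,.0029],[.5355,.1268,.1055]]).round(1).tolist())
E
```

```text
11 [   0.95207194 -142.83556115   74.62336498] [-7.32091785e+01 -7.83140053e-02  5.59976785e-02] [[253.3, 290.5], [253.8, 242.9], [67.7, -2069.8]]
12 [   0.96457629 -142.84464446   74.65189288] [-7.32097920e+01 -7.73165359e-02  5.32287538e-02] [[253.1, 290.5], [253.8, 242.9], [175.9, -690.6]]
13 [   0.20484241 -142.82581514   75.05553686] [-7.31707267e+01 -8.25341841e-02  4.93251821e-02] [[255.2, 291.2], [255.2, 243.4], [256.6, 72.1]]
14 [  -0.61283542 -142.85056809   74.90741982] [-7.31350879e+01 -6.31404358e-02  5.94613353e-02] [[257.0, 290.6], [256.6, 242.9], [251.9, 142.4]]
15 [  -0.63826491 -142.82929987   74.90026046] [-7.31323735e+01 -6.40023860e-02  5.68142035e-02] [[257.0, 290.7], [256.7, 242.9], [257.5, 231.8]]
```

>>> play_rows:
  rows:
    - [0.11,-0.03,0,0]
    - [0,0,-0.1,0]
    - [0,0,-0.1,0]
    - [0,0,-0.1,0]
    - [0,0,-0.1,0]
    - [0,0,-0.1,0]
    - [0,0,-0.1,0]
    - [0,0,-0.1,0]
    - [0,0,0,0]
    - [0,0,0,0]

```text
t: 20.45
eef_pos: [0.5367, 0.1271, 0.1166]
tcp_rot: [-1.571, 0.0, -0.836]
force: [0.4, -0.9, -0.8]
gripper_width: 0.622
```

```bash
python3 look.py 16; python3 - <<'E'
import cv2
i=cv2.imread("pics/w16.png");cv2.imwrite("pics/w16c.png",cv2.resize(i[185:335,180:335],None,fx=4,fy=4,interpolation=cv2.INTER_CUBIC))
E
```

```text
20.45 [0.53672182 0.12707326 0.11658741] [-1.57084125e+00  1.12511193e-05 -8.35854088e-01] -47.89091150677073 [ 0.41481435 -0.85667109 -0.79140912] [ 0.01529276  0.05840732 -0.02550257] 0.6224238480986524
```

View pics/w16c.png

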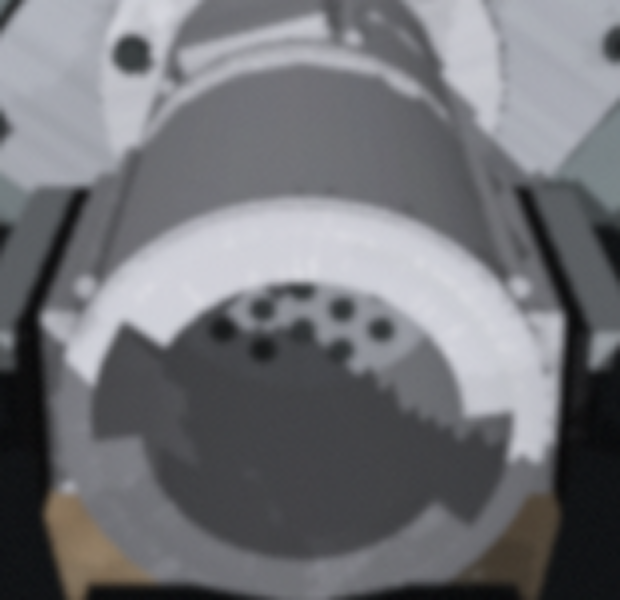

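>>> play_rows:
  rows:
    - [0,0,-0.1,0]
    - [0,0,-0.1,0]
    - [0,0,-0.1,0]
    - [0,0,-0.1,0]
    - [0,0,-0.1,0]
    - [0,0,-0.1,0]
    - [0,0,0,0]
    - [0,0,0,0]
    - [0,0,0,0]
    - [0,0,0,0]

```text
t: 21.5
eef_pos: [0.5368, 0.1271, 0.1107]
tcp_rot: [-1.571, -0.0, -0.836]
force: [-0.3, 0.1, -0.5]
gripper_width: 0.623
```

```bash
python3 look.py 17; python3 - <<'E'
import cv2
i=cv2.imread("pics/w17.png");cv2.imwrite("pics/w17c.png",cv2.resize(i[185:335,180:335],None,fx=4,fy=4,interpolation=cv2.INTER_CUBIC))
E
```

```text
21.5 [0.53675273 0.12710073 0.11065461] [-1.57071540e+00 -4.29257244e-05 -8.35804087e-01] -47.88804667210037 [-0.32138175  0.08510174 -0.49566428] [-0.00617863 -0.02211213 -0.04428349] 0.6230707542816474
```

View pics/w17c.png

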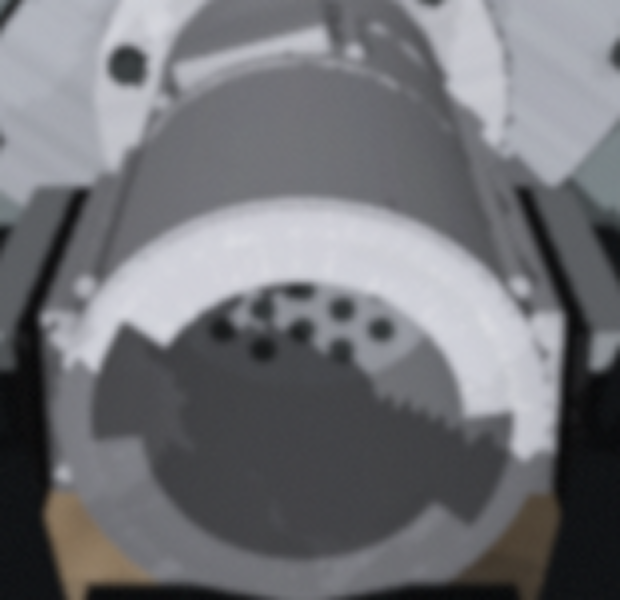

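>>> play_rows:
  rows:
    - [0,0,-0.05,0]
    - [0,0,-0.05,0]
    - [0,0,-0.05,0]
    - [0,0,-0.05,0]
    - [0,0,-0.05,0]
    - [0,0,-0.05,0]
    - [0,0,-0.03,0]
    - [0,0,0,0]
    - [0,0,0,0]
    - [0,0,0,0]

```text
t: 22.55
eef_pos: [0.5368, 0.1271, 0.1083]
tcp_rot: [-1.57, -0.0, -0.836]
force: [-6.1, -1.3, 10.7]
gripper_width: 0.62
```

```bash
python3 look.py 18
```

```text
22.55 [0.53679429 0.12711069 0.10832338] [-1.57040900e+00 -2.24969155e-04 -8.35834532e-01] -47.88979105664902 [-6.1186978  -1.25447186 10.68671769] [-0.1807429   1.03565454 -0.02994066] 0.6204483405461948
```

>>> play_rows:
  rows:
    - [-0.04,-0.03,0.03,0]
    - [0,0,0,-3]
    - [0,0,0,-5]
    - [0,0,0,-6]
    - [0,0,0,-6]
    - [0,0,0,-6]
    - [0,0,0,-6]
    - [0,0,0,-5]
    - [0,0,0,-3]
    - [0,0,0,0]

```text
t: 23.6
eef_pos: [0.5367, 0.1268, 0.1083]
tcp_rot: [-1.57, 0.0, -1.536]
force: [0.3, 0.5, 5.9]
gripper_width: 0.621
```

```bash
python3 look.py 19
```

```text
23.6 [0.53674822 0.12682347 0.10830049] [-1.56953812e+00  1.03694752e-04 -1.53608352e+00] -88.01110239222119 [0.30106164 0.49674511 5.86026154] [-0.08020059  0.05675853 -0.10600865] 0.6207854038980234
```

View pics/w19.png

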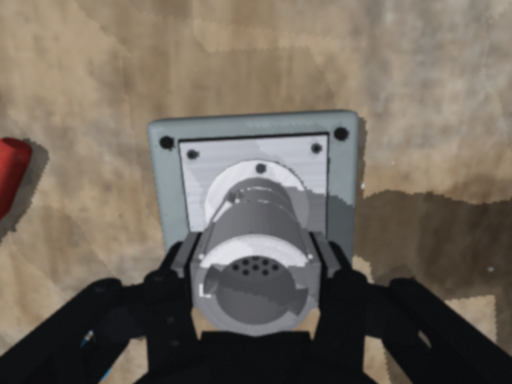

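>>> play_rows:
  rows:
    - [0,0,0,-3]
    - [0,0,0,-5]
    - [0,0,0,-6]
    - [0,0,0,-6]
    - [0,0,0,-5]
    - [0,0,0,-4]
    - [0,0,0,-3]
    - [0,0,0,-2]
    - [0,0,0,-1.5]
    - [0,0,0,0]

```text
t: 24.65
eef_pos: [0.536, 0.1259, 0.1083]
tcp_rot: [-1.57, -0.002, -2.154]
force: [-8.8, -8.4, 11.5]
gripper_width: 0.624
```

```bash
python3 look.py 20; python3 - <<'E'
import cv2
i=cv2.imread("pics/w20.png");cv2.imwrite("pics/w20c.png",cv2.resize(i[145:335,160:355],None,fx=3,fy=3,interpolation=cv2.INTER_CUBIC))
E
```

```text
24.65 [0.53598361 0.12593279 0.1083101 ] [-1.57044306e+00 -1.98969571e-03 -2.15443362e+00] -123.43995339827205 [-8.81127858 -8.40320184 11.47886946] [-1.49941423  1.53682879  0.29221516] 0.6241684378547638
```

View pics/w20c.png

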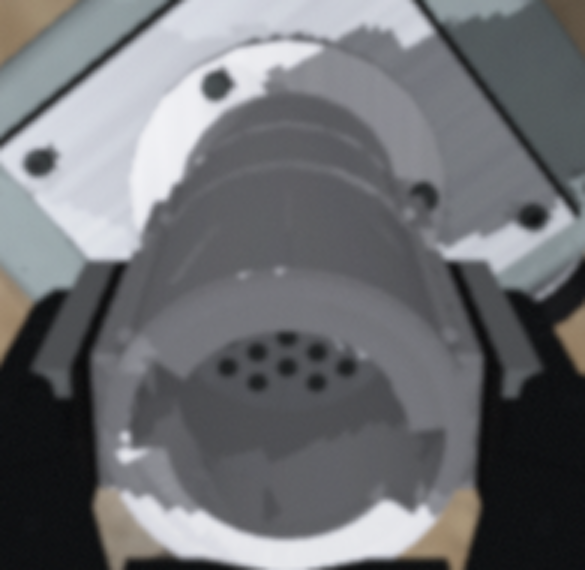

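>>> play_rows:
  rows:
    - [0,0,0,0.5]
    - [0,0,0,0]
    - [0,0,0,0]
    - [0,0,0,0]
    - [0,0,0,0]
    - [0,0,0,0]
    - [0,0,0.5,0]
    - [0,0,1,0]
    - [0,0,1.5,0]
    - [0,0,2,0]
  jaw: 0

```text
t: 25.7
eef_pos: [0.5362, 0.1268, 0.1589]
tcp_rot: [-1.571, -0.0, -2.145]
force: [0.7, -0.3, 0.6]
gripper_width: 0.995
```

>>> play_rows:
  rows:
    - [0,0,2.5,0]
    - [0,0,3,0]
    - [0.5,0.8,2,0]
    - [1,1.5,0,0]
    - [1,1.5,0,0]
    - [1,1.5,0,0]
    - [0.5,0.7,0,0]
    - [0,0,0,0]
    - [0,0,0,0]
    - [0,0,0,0]

```text
t: 26.7
eef_pos: [0.5761, 0.1863, 0.2327]
tcp_rot: [-1.571, -0.0, -2.145]
force: [-0.8, -0.2, 0.6]
gripper_width: 1.002
```

```bash
python3 look.py 21; python3 - <<'E'
from h import *
import cv2
a=viewer.camera("scene");cv2.imwrite("pics/s21.png",a)
cv2.imwrite("pics/s21c.png",cv2.resize(a[140:235,190:285],None,fx=6,fy=6,interpolation=cv2.INTER_CUBIC))
E
```

```text
26.7 [0.57608538 0.18634592 0.23271527] [-1.57070931e+00 -3.75285128e-05 -2.14509657e+00] -122.9049799659624 [-0.80074153 -0.15924331  0.57413315] [0.00191172 0.03336955 0.06848205] 1.0016784211912877
```

View pics/w21.png

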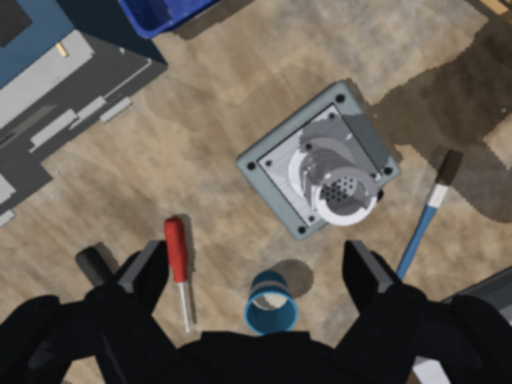

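View pics/s21c.png

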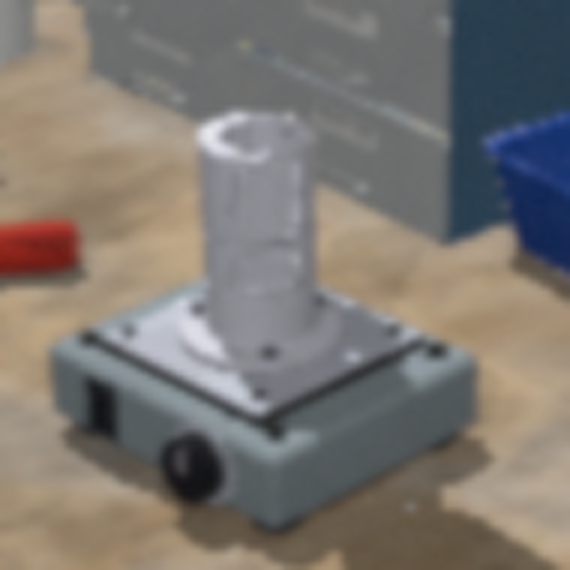

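View pics/s21.png

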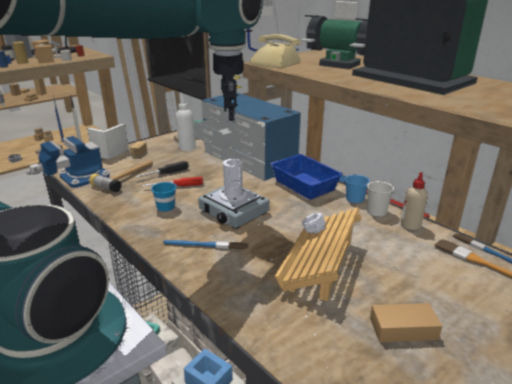

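```bash
python3 - <<'E'
from fit import *
m,s=pickle.load(open("w21.pkl","rb"));i=cv2.imread("pics/w21.png")
draw(m,i,(.5362,.1265),np.radians(-123+0),zs=[.1475,.1055],k=5,crop=(120,235,275,390),out="pics/w21c.png",flats=.1445)
E
```

```text
(no output)
```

View pics/w21c.png

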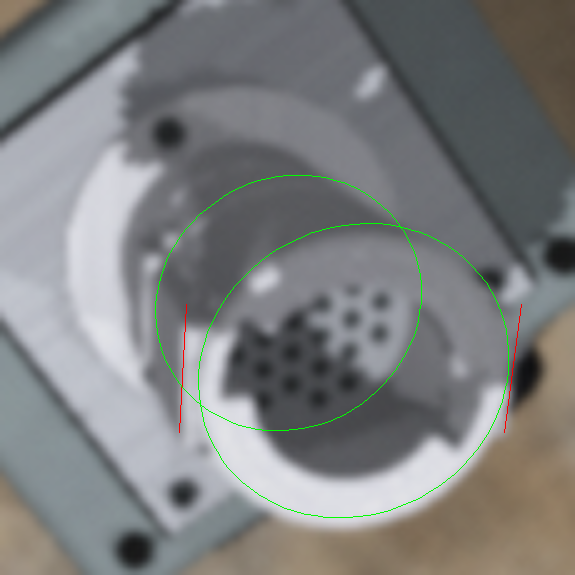

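```bash
python3 -c "
from rig import order,sense
print(sense()['t'],order.sign_off())"
```

```text
the job is handed in; nothing more can be done
26.8 None
```

The tall section is fitted and locked on the stack, let go, and the job was handed in at t = 26.8 s; I got no verdict back.

**What I did:**
- I gripped the tall section by its flats on the rack. The tool can only point straight down, so I tipped the section upright by rolling it on its lug on the bench.
- I then re-gripped it higher and squarely, lowered its lugs through the gaps and turned it 75.5° clockwise, until force built up at the stop.

**Last checks:**
- **Seating:** first contact came at a tool height of 0.1083–0.1085 m, against 0.1084 m expected for flush.
- **Lock angle:** it turned freely, so the lugs are under the ledges. The flats in the last wrist picture match the locked angle.
- **Upright and at rest:** it looks upright in the last scene and wrist pictures. I did not measure its lean or speed after release.
- **Other objects:** the short section, pot and brush look unmoved in the last scene picture; I checked this by eye only. The gripper is clear of everything.

**Disagreements:**
- The scene and top cameras put the stack about 6 mm from where the wrist camera did. I used the wrist value, because checks on the held section supported it, and the lugs went in without resistance.
- The table's edges suggested about +4° for the stack's angle, but its gaps and flats showed about −33°. I used −33°.

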